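Unpack the chopper's power head, set it on the bowl and hold it pressed

TASK

Get the garnish chopper running at the caviar counter: fold the carton's two half-open long flaps right back to the outside, lift the white power head out, and set it upright on the glass bowl that has the spindle, feeling about until its hidden socket drops over the spindle and the head sits flat on the splash cover. Without letting go, press the head down until the sprung cover is fully down, and finish still gripping it round its waist and holding it pressed, because the chopper only runs while it is kept down. Leave everything else on the counter where it stands.

Things in the scene. Friction and masses are not known exactly. Their poses are not given: they have to be found in the camera images.
- carton: Plain cardboard carton, open at the top, fixed on the counter to the left or right. Outside 208 (its x) by 168 (its y) by 120 mm high, board 4 mm thick; origin at the centre of its underside. The short end flaps already hang down outside. The two long flaps are hinged along its +y and -y top edges and stand half open over the mouth. The power head stands loose on its floor.
- flap_left (a joint): Long flap of the carton (80 mm from crease to free edge, 202 mm long, 3 mm board) hinged on the carton's +y top edge. Angle in rad: 0 = lying flat and closed over the mouth, 1.57 = straight up, 3.14 = level, pointing outwards; stop at 3.4. The crease is stiff: the flap stays where it is pushed (less than 1 N at the edge).
- flap_right (a joint): The same for the other long flap, hinged on the carton's -y top edge; same meaning of the angle.
- flap_left_crease (a point): Middle of the left flap's crease: on the carton's rim 120 mm above the counter, 82 mm from the carton's centre along its +y. The hinge line runs along the carton's x.
- flap_right_crease (a point): Middle of the right flap's crease: on the rim, 82 mm from the carton's centre along its -y.
- head_center (a point): Centre (half-way up, on the axis) of the power head: a cordless white plastic motor unit, round, 106 mm high, about 0.55 kg. From its underside: skirt 104 mm across up to 28 mm, shoulder narrowing up to 44 mm, then a straight round waist 58 mm across from 44 to 98 mm, domed top at 106 mm. z axis up along the head's axis. It has no right way round.
- head_grip (a point): Point on the head's axis at a good height to grip the waist, 78 mm above its underside (25 mm above head_center).
- head_socket (a point): Centre of the head's flat underside, in the mouth of the blind drive socket: a round hole 14.5 mm across and 28 mm deep, on the axis, not seen from above. 53 mm below head_center.
- bowl: The chopper bowl with the spindle: clear glass, 110 mm across, on a round 120 mm suction foot that holds it fast to the counter, left or right of the middle; origin at the centre of its underside. (A second such bowl, closed by a plain lid without spindle, a glass pedestal dish and a sign holder stand fixed at the far edge, out of the way, up to 150 mm high.)
- spindle_tip (a point): Top centre of the round steel blade spindle that stands up through the middle of the bowl's splash cover. Spindle 12 mm across, its last 4 mm tapered to 7 mm; the tip is 14 mm above the cover and 108 mm above the counter. It stays put when the cover sinks.
- cover_top (a point): Centre of the top face of the grey splash cover of that bowl (flat disc 101 mm across), 94 mm above the counter when not pressed; moves with the cover. The head's underside rests on it when the head has dropped on.
- cover (a joint): How far the sprung cover has sunk, in m: 0 = up, 0.008 = fully down (solid stop). It begins to sink at about 9 N and takes about 17 N in all to go fully down, the head's own weight of about 5 N included. Springs back when not pressed.
- tin_large: Bystander: closed round tin, 86 mm across, 36 mm high; origin under its centre.
- tin_small: Bystander: closed round tin, 62 mm across, 22 mm high; origin under its centre.
- spoon_cup: Bystander: black cup 68 mm across, 75 mm high, with white spoons standing up to about 115 mm; origin under its centre.
- slate_tray: Bystander: flat slate tray 110 by 190 by 8 mm; origin under its centre.
- pepper_mill: Bystander: wooden pepper mill, 54 mm across, 138 mm high; origin under its centre.
Mind the look-alikes: they are no part of the job. What is shaped like the part that bears head_center but pink is not meant. Leave any red look-alike of the bowl alone.

How it is judged:
By the outcome, as a careful person would: the job done as asked, in the order asked, and still so for the second after the job is handed in, while the arm keeps its last pose, push and grip.
It also fails if it takes over 61 s, if anything falls off the work surface, if the arm or the gripper's body presses on something with over 40 N, if the wrist force passes 120 N, or if a joint passes its speed limit or range.

ROBOT

A 7-joint arm with a two-finger parallel gripper is mounted at the origin on the work surface. World frame = base frame: x ahead of the robot, y to its left, z up, the work surface at z = 0. Lengths are in m, angles in rad, forces in N, time in s.
With the tool pointing down it reaches from about 0.425 to 0.925 m from the base axis. Payload 6.8 kg.
Tool frame: the origin (TCP) lies on the front face of the gripper's body, between the roots of the fingers; the fingertips stand 73 mm ahead of it and the grasp point (between the pads) lies 54 mm ahead of it (env.nose_length is the distance from the TCP to the fingertips, in m); z points along the fingers, y is the direction in which the jaws open and shut (so a half turn about z gives the same grasp; the last joint's range is limited). The gripper opens to 85 mm and grips with 20 to 120 N. Pads are 22 mm wide; open, the fingers measure 114 mm over their backs; the gripper's body (76 mm by 85 mm) begins 54 mm behind the grasp point. The pads swing forward as they close: fully open they stand 13 mm farther back than shut.
Start: joints at [1.179, 0.477, 0.022, 1.555, -0.011, 1.109, -0.083], TCP at [0.189, -0.648, 0.304] pointing down, gripper open.
Joint ranges: [-2.96, 2.96], [-0.34, 2.1], [-1.41, 1.46], [0.24, 2.44], [-1.37, 4.51], [0.17, 1.92], [-2.96, 2.96]. Speed limits (rad/s): [2.39, 2.39, 3.14, 3.14, 3.14, 3.14, 3.14].

INTERFACE

Orientations are given as a unit quaternion [w, x, y, z].
In Python, from cell import env, kin, camera, calibration, job gives the robot as it stands. The module is installed in compiled form; this text tells all that it offers. Calls block until the motion is done:
- env.reach(position, orientation): joint-space move of the TCP to a pose.
- env.movel(position, velocity=0.15, rot=None, stop_force=None): straight line of the TCP; rot=None keeps the orientation; velocity is the mean speed in m/s. With stop_force (N) it stops when the force on the tool has changed by that much, and returns True; else False.
- env.goto_joints(angles): joint-space move.
- env.grip(opening, f_grip=None): finger opening in m; f_grip is the grip in N (None keeps the last); returns when the fingers have stopped.
- env.dwell(seconds).
- kin.inverse_kinematics(position, orientation): joint angles nearest the present ones, or None.
- env.get_state(): the state.
- camera(name): name is "scene" or "top"; returns (picture, depth): 480x640x3 uint8, blue, green, red; 480x640 float32, m along the optical axis (not along the pixel's ray), 0 where there is no reading.
- calibration(name): a dict with "fx", "fy", "cx", "cy" (pixels), "k1" (the pictures are not rectified: a ray, as slopes to the right and down, at radius r is drawn at 1 + k1 r^2 times it, then the intrinsics apply), "rvec" (rotation vector, rad) and "tvec" (3), from world to camera coordinates, as OpenCV has them. Camera axes: x right, y down, z forward; pixel columns grow to the right and rows downward; lengths in m; the calibration is good to about 2 mm. A picture is of the moment at which its call begins. calibration takes no time and is no camera call.
A pose or a line that the arm cannot do raises env.PlanningError and nothing moves.
- job.job_done(): hands the job in, once; it reports no verdict.
The state is a dict: "time": time; "qpos": joint angles; "joint_velocities": joint speeds; "joint_torque": joint torques, N m; "tcp_pos": TCP position; "orientation": TCP orientation; "force": force on the tool from outside, world axes, zero at the start; "torque": the same for the moment, N m; "opening": finger opening in m.
Only numpy, scipy, OpenCV 4.12 (cv2) and the standard library are available. Lean on these libraries where they do the work, as an engineer would, in place of code of your own. Each camera call takes 0.05 s, during which the arm holds its last target. There are 200 camera calls.

## Working session

There is one attempt and no reset: what is moved stays moved. The work goes in short steps, each a Python script; the robot and the scene stay as the last script left them, time stands still between calls to the robot, and variables do not carry over. Pictures are saved under pics/ and viewed, about 8 in all and at most 12, crops included, and the job is handed in when it is done.

```bash
mkdir -p pics; cat > h.py <<'E'
import numpy as np, cv2
from cell import env, kin, camera, calibration, job
def cal(n):
    c=calibration(n); R=cv2.Rodrigues(np.array(c["rvec"],float))[0]; return c,R,np.array(c["tvec"],float).ravel()
def ray(n,u,v):
    c,R,t=cal(n); x=(np.asarray(u,float)-c["cx"])/c["fx"]; y=(np.asarray(v,float)-c["cy"])/c["fy"]
    a,b=x.copy(),y.copy()
    for _ in range(20):
        s=1+c["k1"]*(a*a+b*b); a,b=x/s,y/s
    return -R.T@t, np.stack([a,b,np.ones_like(a)],-1)@R
def onz(n,u,v,z):
    o,d=ray(n,u,v); return o+d*((z-o[2])/d[...,2])[...,None]
def cloud(n,dep):
    v,u=np.mgrid[:480,:640]; o,d=ray(n,u,v); return o+d*dep[...,None]
def proj(n,P):
    c,R,t=cal(n); q=np.asarray(P)@R.T+t; a=q[...,:2]/q[...,2:]; s=1+c["k1"]*(a**2).sum(-1,keepdims=True)
    return a*s*[c["fx"],c["fy"]]+[c["cx"],c["cy"]]
E
python3 - <<'E'
from h import *
for n in("top","scene"):
    p,d=camera(n); cv2.imwrite(f"pics/{n}0.png",p); np.save(f"{n}0.npy",d); c,R,t=cal(n); print(n,c,-R.T@t)
print(env.get_state())
E
```

```text
top {'fx': 489.3791192081394, 'fy': 489.3791192081394, 'cx': 321.0435110627742, 'cy': 248.73813947170723, 'k1': -0.10101917508032945, 'rvec': array([ 2.17879326, -2.14157365,  0.10311403]), 'tvec': array([-0.04015263,  0.55017772,  1.08739843])} [ 0.43092352 -0.04538193  1.13973177]
scene {'fx': 517.5030875833155, 'fy': 517.5030875833155, 'cx': 318.581745994352, 'cy': 242.83107755907912, 'k1': -0.0775762517235615, 'rvec': array([ 1.53622763,  1.97773471, -0.84442553]), 'tvec': array([ 0.18710799, -0.25234569,  1.46331719])} [1.24744608 0.11262076 0.81925562]
{'time': 0.1, 'qpos': array([ 1.17890003,  0.47774005,  0.02232874,  1.55633578, -0.01148272,
        1.10930042, -0.08308705]), 'joint_velocities': array([-0.00092287, -0.0022323 , -0.00269062, -0.00331482, -0.00212343,
        0.00013297,  0.0001862 ]), 'joint_torque': array([ 4.21647972e-03, -5.97765863e+01,  1.61349937e+00, -2.81954402e+01,
        1.27690803e-02,  5.06786848e-03, -3.87733024e-06]), 'tcp_pos': array([ 0.18888969, -0.64760736,  0.3030145 ]), 'orientation': array([-8.07719856e-04,  9.89945236e-01,  1.41448733e-01, -1.81043222e-04]), 'force': array([ 0.08727247, -0.20190741, -0.70895291]), 'torque': array([0.00649365, 0.00128061, 0.0104184 ]), 'opening': 0.08539761783547169}
```

View pics/top0.png

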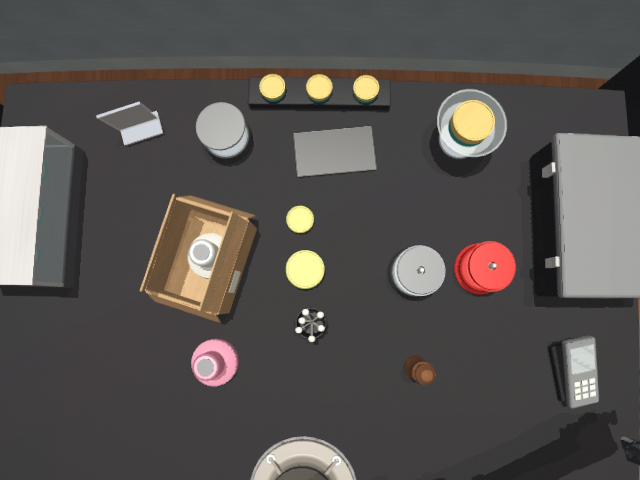

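View pics/scene0.png

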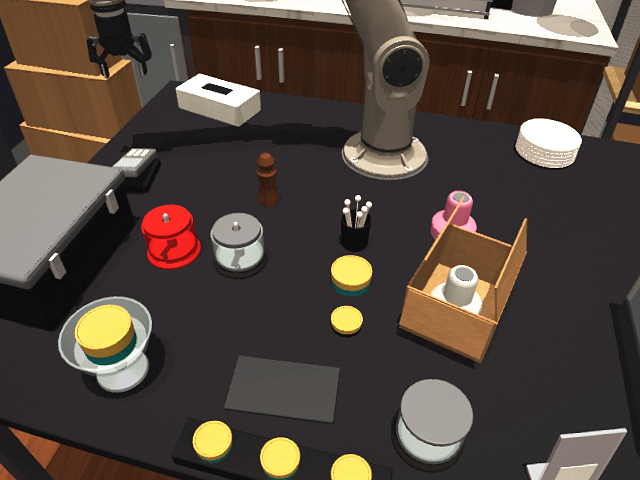

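The top view shows these candidates:
- **Heads:** a white one in the carton at (203,253) and a pink look-alike at (213,362). The white one fits the description.
- **Bowls:** a grey cover with spindle at (419,270), a red look-alike at (487,267), and a plain lid without spindle at (222,127). The grey one with the spindle fits.

I'll confirm both picks in an enlarged crop and measure them.

```bash
cat > m.py <<'E'
from h import *
p=cv2.imread("pics/top0.png"); d=np.load("top0.npy"); C=cloud("top",d)
a=cv2.resize(p[185:330,135:265],None,fx=4,fy=4,interpolation=cv2.INTER_CUBIC); b=cv2.resize(p[235:307,380:450],None,fx=4,fy=4,interpolation=cv2.INTER_CUBIC)
o=np.zeros((580,800,3),np.uint8); o[:,:520]=a; o[:288,520:]=b; cv2.imwrite("pics/crop1.png",o)
hsv=cv2.cvtColor(p,cv2.COLOR_BGR2HSV); H,S,V=[hsv[...,i].astype(int) for i in range(3)]
def win(x0,y0,x1,y1):
    m=np.zeros(d.shape,bool); m[y0:y1,x0:x1]=1; return m
brown=(H>8)&(H<25)&(S>70)&win(135,185,265,330)&(d>0)
# flat rim/wall points
for lo,hi in((-.01,.02),(.095,.108),(.108,.125),(.125,.15),(.15,.175),(.175,.2),(.2,.23)):
    q=C[brown&(C[...,2]>lo)&(C[...,2]<hi)]
    if len(q)>5:
        r=cv2.minAreaRect(q[:,:2].astype(np.float32)*1000); print(lo,hi,len(q),r)
white=(S<40)&(V>90)&win(180,225,235,285)&(d>0)
Z=C[...,2]
for lo,hi in((.02,.036),(.06,.1),(.1,.115)):
    q=C[white&(Z>lo)&(Z<hi)]; print("head",lo,len(q), q.mean(0) if len(q) else 0, cv2.minEnclosingCircle(q[:,:2].astype(np.float32)) if len(q) else 0)
g=(S<40)&(V>60)&win(385,240,450,300)&(d>0)
q=C[g&(abs(Z-.094)<.006)]; print("cover",len(q),q.mean(0),cv2.minEnclosingCircle(q[:,:2].astype(np.float32)))
v,u=np.nonzero(g&(abs(Z-.094)<.006)); w=onz("top",u,v,.094); print(cv2.minEnclosingCircle(w[:,:2].astype(np.float32)),cv2.fitEllipse(cv2.convexHull(w[:,:2].astype(np.float32))))
q=C[g&(Z>.102)&(Z<.12)]; print("spindle",len(q),q.mean(0) if len(q) else 0)
# scene view
p2=cv2.imread("pics/scene0.png"); d2=np.load("scene0.npy"); C2=cloud("scene",d2); Z2=C2[...,2]
for nm,(x0,y0,x1,y1),lo,hi in(("head waist top",(440,255,490,310),.1,.115),("cover",(205,205,270,260),.088,.1),("spindle",(228,210,245,235),.102,.115)):
    m=win(x0,y0,x1,y1)&(Z2>lo)&(Z2<hi)&(d2>0); q=C2[m]; print("scene",nm,len(q),q.mean(0),cv2.minEnclosingCircle(q[:,:2].astype(np.float32)))
E
python3 m.py
```

```text
-0.01 0.02 2629 ((532.1251831054688, 258.08935546875), (224.41366577148438, 266.2770080566406), 73.43486022949219)
0.095 0.108 495 ((523.4480590820312, 231.06015014648438), (167.97413635253906, 229.40113830566406), 73.74085235595703)
0.108 0.125 1067 ((523.6513061523438, 230.97564697265625), (167.62554931640625, 222.3535919189453), 73.51014709472656)
0.125 0.15 654 ((523.8453979492188, 230.14752197265625), (164.62710571289062, 206.52503967285156), 73.7978515625)
0.15 0.175 694 ((523.8931884765625, 229.802490234375), (151.9838104248047, 202.4336700439453), 73.28128051757812)
0.175 0.2 956 ((523.178955078125, 229.7578582763672), (137.91647338867188, 203.29470825195312), 73.73409271240234)
0.2 0.23 125 ((522.4390869140625, 231.0904083251953), (128.31834411621094, 197.2133331298828), 73.61414337158203)
head 0.02 74 [0.53494364 0.24405673 0.03383568] ((0.5318399667739868, 0.22604140639305115), 0.05160018801689148)
head 0.06 87 [0.50997677 0.19300275 0.08475591] ((0.5104768872261047, 0.18493250012397766), 0.05193351209163666)
head 0.1 544 [0.53112466 0.2224896  0.11009412] ((0.5316312313079834, 0.22424697875976562), 0.02924276888370514)
cover 1726 [ 0.50140561 -0.24443023  0.09492765] ((0.5013933777809143, -0.24459414184093475), 0.0547940656542778)
((0.5010702610015869, -0.24363085627555847), 0.05453989654779434) ((0.5013988614082336, -0.2430444061756134), (0.10589510202407837, 0.10681116580963135), 139.97190856933594)
spindle 27 [ 0.50191041 -0.24463685  0.10720551]
scene head waist top 604 [0.54197776 0.2202539  0.10941123] ((0.5680303573608398, 0.20964917540550232), 0.06323429942131042)
scene cover 1296 [ 0.50650213 -0.2455659   0.09545259] ((0.5047585964202881, -0.24700896441936493), 0.05466008931398392)
scene spindle 29 [ 0.50371859 -0.24621806  0.10664408] ((0.5053783655166626, -0.24458977580070496), 0.0045263757929205894)
```

View pics/crop1.png

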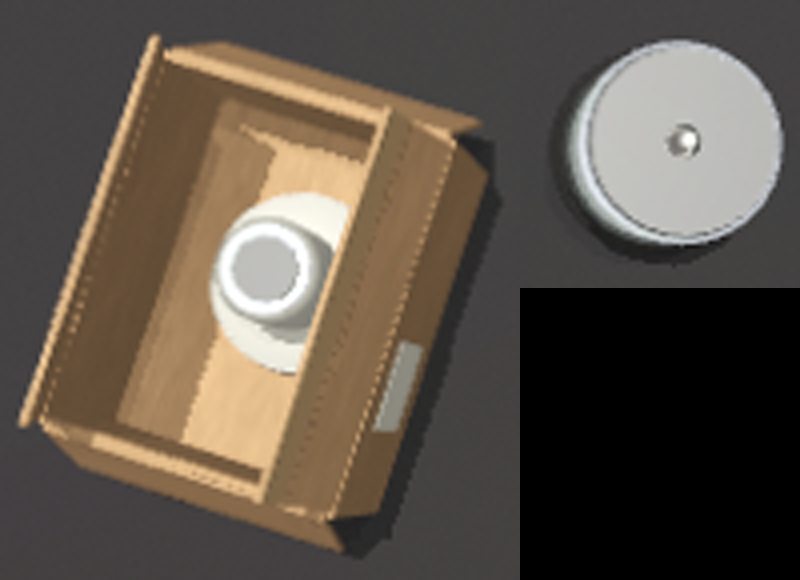

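The crop confirms the white head in the carton and the grey cover with a steel spindle, so those are my targets. Next: the flap angles, bystander positions and reachability.

```bash
cat >> h.py <<'E'
CC=np.array([.5237,.2304]); A=np.radians(73.6); EY=np.array([np.cos(A),np.sin(A)]); EX=np.array([EY[1],-EY[0]])
def W(lx,ly,z): return np.r_[CC+lx*EX+ly*EY,z]
def loc(P): d=P[...,:2]-CC; return np.stack([d@EX,d@EY,P[...,2]],-1)
def quat(yaw): # tool down, tool x at yaw (deg), jaw axis at yaw-90
    f=np.radians(yaw)/2; return [0,float(np.cos(f)),float(np.sin(f)),0]
YC=73.6  # jaws along carton x
E
python3 - <<'E'
from h import *
for n in("top","scene"):
    d=np.load(n+"0.npy"); L=loc(cloud(n,d)); m=(d>0)&(L[...,2]>.13)&(L[...,2]<.25)&(abs(L[...,0])<.09)&(abs(L[...,1])<.13)
    for s in(1,-1):
        q=L[m&(s*L[...,1]>0)]; t=np.degrees(np.arctan2(q[:,2]-.12,.082-s*q[:,1])); print(n,s,len(q),np.percentile(t,[10,50,90]),q[:,2].max())
for nm,u,v,z in(("cup",311,325,.1),("pink",207,367,.106),("tinL",305,269,.036),("tinS",300,219,.022),("mill",424,373,.13),("lid",221,127,.1)): print(nm,onz("top",u,v,z))
for nm,P in(("L",W(0,.14,.25)),("R",W(0,-.14,.25)),("H",W(0,0,.136)),("B",np.array([.5015,-.2445,.25]))):
    for y in (YC,YC-180,YC-90,YC+90,16):
        q=kin.inverse_kinematics(P,quat(y)); print(nm,y,None if q is None else np.round(q,2))
print(env.nose_length)
E
```

```text
top 1 431 [74.61488354 75.85967546 77.58741737] 0.20330550651116563
top -1 1620 [73.98261838 75.73328714 77.31032076] 0.20335061631697438
scene 1 955 [75.46863947 77.0012121  81.52490203] 0.20248187568357612
scene -1 137 [74.75835119 75.97512459 77.14404004] 0.2021443877414174
cup [ 0.3811943  -0.01332274  0.1       ]
pink [0.28879075 0.20332942 0.106     ]
tinL [0.503425   0.00467972 0.036     ]
tinS [0.62001898 0.01938028 0.022     ]
mill [ 0.28879639 -0.24630274  0.13      ]
lid [0.81199992 0.19594271 0.1       ]
L 73.6 [-0.09  0.67 -0.87  1.57  0.55  1.16 -1.37]
L -106.4 [ 0.06  0.83 -1.19  1.56  0.79  1.3   1.61]
L -16.400000000000006 [-0.97  0.55  0.43  1.64 -0.26  1.01 -2.31]
L 163.6 [-0.03  0.73 -1.    1.57  0.64  1.2   0.14]
L 16 [-0.04  0.72 -0.98  1.57  0.63  1.2  -2.43]
R 73.6 [ 0.46  0.39 -0.94  1.99  0.39  0.95 -0.97]
R -106.4 [ 0.61  0.5  -1.18  1.98  0.54  1.02  2.04]
R -16.400000000000006 [ 0.23  0.31 -0.65  2.    0.24  0.9  -2.4 ]
R 163.6 [ 0.59  0.48 -1.15  1.98  0.52  1.01  0.49]
R 16 [ 0.32  0.34 -0.76  2.    0.29  0.92 -1.88]
H 73.6 [ 0.17  0.73 -0.95  1.89  0.74  0.93 -1.43]
H -106.4 [ 0.3   0.88 -1.19  1.88  0.94  1.09  1.58]
H -16.400000000000006 [-0.05  0.6  -0.61  1.9   0.48  0.79 -2.79]
H 163.6 [ 0.27  0.83 -1.12  1.88  0.88  1.03  0.05]
H 16 [-0.05  0.6  -0.63  1.9   0.49  0.79 -2.23]
B 73.6 [ 0.66  0.37 -0.39  1.87  0.18  0.93 -0.1 ]
B -106.4 [-0.52  0.71  1.28  1.94 -0.77  1.1  -2.34]
B -16.400000000000006 [ 0.42  0.35 -0.09  1.89  0.04  0.91 -1.55]
B 163.6 [ 0.84  0.42 -0.63  1.86  0.3   0.96  1.36]
B 16 [ 0.5   0.35 -0.2   1.88  0.09  0.91 -1.03]
0.0726
```

```bash
python3 - <<'E'
from h import *
env.grip(0.0)
env.goto_joints([-.41,.40,0,1.65,0,1.09,-.7])
env.reach(W(0,0,.30),quat(YC)); print(env.get_state()["qpos"].round(2),env.get_state()["opening"])
N=env.nose_length
def tip(ly,z,v=.15):
    if env.movel(W(0,ly,z+N),v,stop_force=20): print("STOP",ly,z,env.get_state()["force"]); raise SystemExit
for s in(1,-1):
    tip(0,.150,.25); tip(s*.040,.150)
    r=.05
    tip(s*(.082-.011),.12+r)
    for a in(20,40,60,80,99):
        a=np.radians(a); tip(s*(.082+r*np.sin(a)-.011),.12+r*np.cos(a),.12)
    print(env.get_state()["force"])
    tip(s*.12,.20,.25); tip(0,.225,.3)
env.grip(.085)
env.reach(W(0,-.02,.42),quat(YC)); 
print(env.get_state()["time"])
env.goto_joints([.35]+list(env.get_state()["qpos"][1:]))
for n in("top","scene"):
    p,d=camera(n); cv2.imwrite(f"pics/{n}1.png",p); np.save(f"{n}1.npy",d)
    L=loc(cloud(n,d))
    for s in(1,-1):
        m=(d>0)&(abs(L[...,0])<.09)&(s*L[...,1]>.095)&(s*L[...,1]<.16)&(L[...,2]>.08)&(L[...,2]<.2); q=L[m]
        if len(q)>20:
            t=np.degrees(np.arctan2(q[:,2]-.12,.082-s*q[:,1]))%360; print(n,s,len(q),np.percentile(t,[10,50,90]))
print(env.get_state()["time"],env.get_state()["tcp_pos"])
E
python3 -c "
import cv2,numpy as np
a=cv2.imread('pics/top1.png')[100:400,60:460];b=cv2.imread('pics/scene1.png')[150:450,240:640];cv2.imwrite('pics/c1.png',np.hstack([a,b]))"
```

```text
[-0.5   0.31 -0.03  1.81  0.01  1.02 -0.82] 2.4747965353078466e-05
[2.53632447 1.2897496  3.5651459 ]
STOP -0.1203844170297569 0.11217827674798846 [-3.89593881 -0.71022076 13.36470353][ WARN:0@0.019] global loadsave.cpp:275 findDecoder imread_('pics/top1.png'): can't open/read file: check file path/integrity
Traceback (most recent call last):
TypeError: 'NoneType' object is not subscriptable
```

The right flap's last push met about 13 N near its end, probably the 3.4 rad stop. I'll lift off and look.

```bash
cat > look.py <<'E'
from h import *
import sys
k=sys.argv[1]
for n in("top","scene"):
    p,d=camera(n); cv2.imwrite(f"pics/{n}{k}.png",p); np.save(f"{n}{k}.npy",d)
    L=loc(cloud(n,d))
    for s in(1,-1):
        m=(d>0)&(abs(L[...,0])<.09)&(s*L[...,1]>.095)&(s*L[...,1]<.155)&(L[...,2]>.08)&(L[...,2]<.2); q=L[m]
        if len(q)>20:
            t=np.degrees(np.arctan2(q[:,2]-.12,.082-s*q[:,1]))%360; print(n,s,len(q),np.percentile(t,[10,50,90]))
a=cv2.imread(f'pics/top{k}.png')[100:400,60:460];b=cv2.imread(f'pics/scene{k}.png')[150:450,240:640];cv2.imwrite(f'pics/c{k}.png',np.hstack([a,b]))
E
python3 - <<'E'
from h import *
s=env.get_state(); print(s["time"],loc(s["tcp_pos"]),s["force"])
env.movel(W(0,-.12,.29),.25); env.movel(W(0,0,.33),.3); env.grip(.085)
env.goto_joints(np.r_[.35,env.get_state()["qpos"][1:]])
print(env.get_state()["time"])
E
python3 look.py 1
python3 - <<'E'
from h import *
p=cv2.imread("pics/top1.png"); d=np.load("top1.npy"); C=cloud("top",d); L=loc(C)
hsv=cv2.cvtColor(p,cv2.COLOR_BGR2HSV); S=hsv[...,1]
m=(d>0)&(S<50)&(abs(L[...,0])<.09)&(abs(L[...,1])<.075)
for lo,hi in((.026,.036),(.1,.116)):
    k=m&(C[...,2]>lo)&(C[...,2]<hi); v,u=np.nonzero(k); q=C[k]; w=onz("top",u,v,.032 if lo<.05 else .106); print(lo,len(q),cv2.minEnclosingCircle(q[:,:2].astype(np.float32)),cv2.minEnclosingCircle(w[:,:2].astype(np.float32)))
E
```

```text
11.0583 [ 0.00142875 -0.11894463  0.18577388] [-3.89593881 -0.71022076 13.36470353]
14.7
top 1 1982 [182.65922011 189.64010003 192.75552728]
top -1 2498 [185.27250946 191.33175406 194.60112632]
scene 1 2353 [186.52054485 191.49518093 193.63704692]
scene -1 1752 [185.35088822 190.74422704 192.83643854]
0.026 193 ((0.5311669111251831, 0.22357355058193207), 0.05200561136007309) ((0.5317020416259766, 0.22327731549739838), 0.05255644768476486)
0.1 557 ((0.5320864915847778, 0.2242579311132431), 0.02966741845011711) ((0.5317655801773071, 0.22345644235610962), 0.02955935336649418)
```

View pics/c1.png

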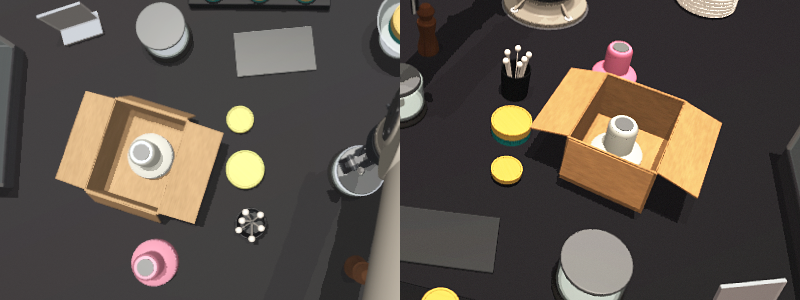

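Both flaps now lie at about 190° (3.3 rad) outside, and the bystanders look undisturbed. The head is at (.5317,.2238). Next: grasp, lift and carry it.

```bash
python3 - <<'E'
from h import *
h=np.array([.5317,.2238])
env.reach(np.r_[h,.30],quat(YC))
print(env.movel(np.r_[h,.136],.15,stop_force=15))
f0=env.get_state()["force"]
env.grip(.045,80); s=env.get_state(); print("opening",s["opening"],s["force"]-f0)
env.movel(np.r_[h,.36],.18); env.dwell(.2); s=env.get_state(); print("lift df",s["force"]-f0,s["opening"],s["time"])
env.movel([.5015,-.2445,.36],.3); s=env.get_state(); print(s["time"],s["tcp_pos"],s["force"])
E
python3 look.py 2 >/dev/null
python3 - <<'E'
from h import *
d=np.load("scene2.npy");p=cv2.imread("pics/scene2.png")
u,v=proj("scene",np.array([.5015,-.2445,.25])).astype(int); print(u,v)
c=p[max(0,v-150):v+150,max(0,u-200):u+200]; cv2.imwrite("pics/c2.png",cv2.resize(c,None,fx=1.9,fy=1.9))
E
```

```text
False
opening 0.05635426915674528 [-2.80910895 -0.90885253  6.66569651]
lift df [-1.06441612 -0.58380218 -4.42325055] 0.05663747447147126 19.7
21.4167 [ 0.50184863 -0.2428324   0.36003303] [ 0.5238216   0.43508586 -4.47273214]
229 167
```

View pics/c2.png

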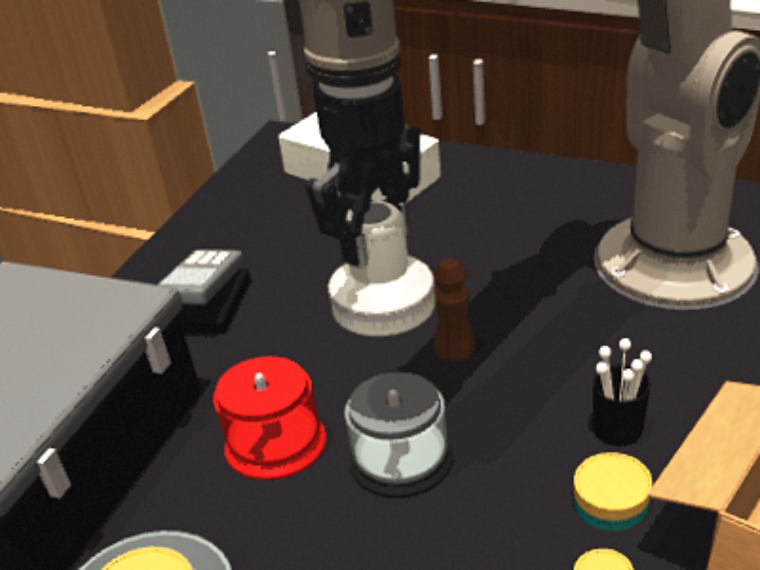

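The head is held, looking upright, above and behind the clear grey-covered bowl at about (395,410); the red look-alike is left of it. I'll measure the head's offset from the spindle in the same camera, so that calibration bias cancels.

```bash
python3 - <<'E'
from h import *
from scipy.optimize import least_squares
p=cv2.imread("pics/scene2.png");d=np.load("scene2.npy");C=cloud("scene",d);hsv=cv2.cvtColor(p,cv2.COLOR_BGR2HSV)
near=np.hypot(C[...,0]-.502,C[...,1]+.243)<.08
m=(d>0)&near&(hsv[...,1]<60)&(hsv[...,2]>120)
def fit(q,R): return least_squares(lambda c:np.hypot(q[:,0]-c[0],q[:,1]-c[1])-R,[.5,-.244],loss="soft_l1",f_scale=.001)
for lo,hi,R in((.225,.235,.052),(.232,.245,.052),(.285,.31,.029),(.275,.32,.029)):
    q=C[m&(C[...,2]>lo)&(C[...,2]<hi)]; r=fit(q,R); print(lo,len(q),r.x.round(4),np.abs(r.fun).mean().round(4))
print("z range",np.percentile(C[m&(C[...,2]>.15)][:,2],[0,1,2,5,99]))
# cover disc in scene & top pre-image
for n in("scene","top"):
    d=np.load(n+"0.npy");C=cloud(n,d);r=np.hypot(C[...,0]-.503,C[...,1]+.245)
    k=(d>0)&(r<.065)&(abs(C[...,2]-.0945)<.005); v,u=np.nonzero(k); w=onz(n,u,v,.094)[:,:2].astype(np.float32)
    print(n,"cover ellipse",cv2.fitEllipse(cv2.convexHull(w)))
    k=(d>0)&(r<.01)&(C[...,2]>.104); v,u=np.nonzero(k); print("tip",len(u),onz(n,u,v,.108).mean(0),C[k].mean(0))
    k=(d>0)&(r<.012)&(C[...,2]>.099); q=C[k]; f=least_squares(lambda c:np.hypot(q[:,0]-c[0],q[:,1]-c[1])-.006,[.503,-.245],loss="soft_l1",f_scale=.001); print("shaft",f.x)
E
```

```text
0.225 138 [ 0.5009 -0.2452] 0.0011
0.232 279 [ 0.5012 -0.2449] 0.001
0.285 250 [ 0.5023 -0.245 ] 0.001
0.275 484 [ 0.5022 -0.2448] 0.001
z range [0.22743915 0.22990672 0.23056172 0.23396198 0.49756239]
scene cover ellipse ((0.5029528141021729, -0.24748528003692627), (0.10050810873508453, 0.10929694771766663), 111.47545623779297)
tip 23 [ 0.50383062 -0.24639113  0.108     ] [ 0.50344746 -0.24657653  0.10762387]
shaft [ 0.49991803 -0.24689683]
top cover ellipse ((0.5019959807395935, -0.24482043087482452), (0.10129436105489731, 0.10254271328449249), 115.7118148803711)
tip 20 [ 0.50166593 -0.24489132  0.108     ] [ 0.50162015 -0.24476502  0.10864839]
shaft [ 0.50248239 -0.24646409]
```

```bash
cat > srch.py <<'E'
from h import *
c=np.array([.5028,-.2462]); N=8
env.movel(np.r_[c,.265],.2); env.dwell(.15); s=env.get_state(); print(s["time"],s["tcp_pos"],s["force"])
pts=[(0,0)]+[(.002*np.cos(a),.002*np.sin(a)) for a in np.arange(6)*np.pi/3]+[(.004*np.cos(a),.004*np.sin(a)) for a in np.arange(10)*np.pi/5]
for i,o in enumerate(pts):
    q=c+o
    if i: env.movel(np.r_[q,s["tcp_pos"][2]+.002],.04)
    hit=env.movel(np.r_[q,.222],.03,stop_force=5); s=env.get_state()
    print(i,np.round(o,4),hit,s["tcp_pos"].round(4),s["force"].round(1),s["torque"].round(2),round(s["time"],1))
    if s["tcp_pos"][2]<.232 or s["time"]>42: break
E
python3 srch.py
```

```text
22.2917 [ 0.50383444 -0.2464494   0.26683868] [-0.01761344  0.82823073 -3.63117105]
0 [0 0] True [ 0.5027 -0.2462  0.2263] [-0.6 -0.6  3.6] [-0.08 -0.24  0.03] 23.4
```

The head dropped in on the first try: the TCP is at 0.226, which puts its underside at about 0.094. Now I'll press it down.

```bash
python3 - <<'E'
from h import *
x,y=.5028,-.2462
for z in(.224,.222,.220,.218,.216,.214,.212,.210):
    h=env.movel([x,y,z],.02,stop_force=28); env.dwell(.1); s=env.get_state()
    print(z,h,s["tcp_pos"].round(4),s["force"].round(1),round(s["opening"],4),round(s["time"],1))
    if h or s["force"][2]>24: break
E
python3 look.py 3 >/dev/null
python3 - <<'E'
from h import *
from scipy.optimize import least_squares
p=cv2.imread("pics/scene3.png");d=np.load("scene3.npy");C=cloud("scene",d);hsv=cv2.cvtColor(p,cv2.COLOR_BGR2HSV)
m=(d>0)&(np.hypot(C[...,0]-.502,C[...,1]+.245)<.06)&(hsv[...,1]<60)&(hsv[...,2]>120)&(C[...,2]>.075)
for lo,hi,R in((.095,.112,.052),(.14,.17,.029)):
    q=C[m&(C[...,2]>lo)&(C[...,2]<hi)]; r=least_squares(lambda c:np.hypot(q[:,0]-c[0],q[:,1]-c[1])-R,[.5,-.244],loss="soft_l1",f_scale=.001); print(len(q),r.x.round(4))
c=p[100:300,120:380]; cv2.imwrite("pics/c3.png",cv2.resize(c,None,fx=3,fy=3,interpolation=cv2.INTER_CUBIC))
s=env.get_state(); print(s["tcp_pos"],s["force"],s["time"])
E
```

```text
0.224 False [ 0.503  -0.2463  0.2249] [-2.1  1.1  5.6] 0.0563 23.8
0.222 False [ 0.5031 -0.2463  0.2231] [-3.6  0.4  8.9] 0.0567 24.1
0.22 False [ 0.5031 -0.2463  0.2214] [-4.3  1.7  8.6] 0.0564 24.5
0.218 False [ 0.5031 -0.2463  0.2195] [-4.2  2.2 10.8] 0.0565 24.9
0.216 False [ 0.5031 -0.2463  0.2191] [-9.   4.2 23.1] 0.0564 25.2
0.214 False [ 0.5032 -0.2463  0.219 ] [-15.2   5.6  38.8] 0.0564 25.6
264 [ 0.5016 -0.2483]
235 [ 0.5024 -0.2484]
[ 0.50315496 -0.24634654  0.218927  ] [-14.80100095   5.40441279  39.27800857] 25.65
```

View pics/c3.png

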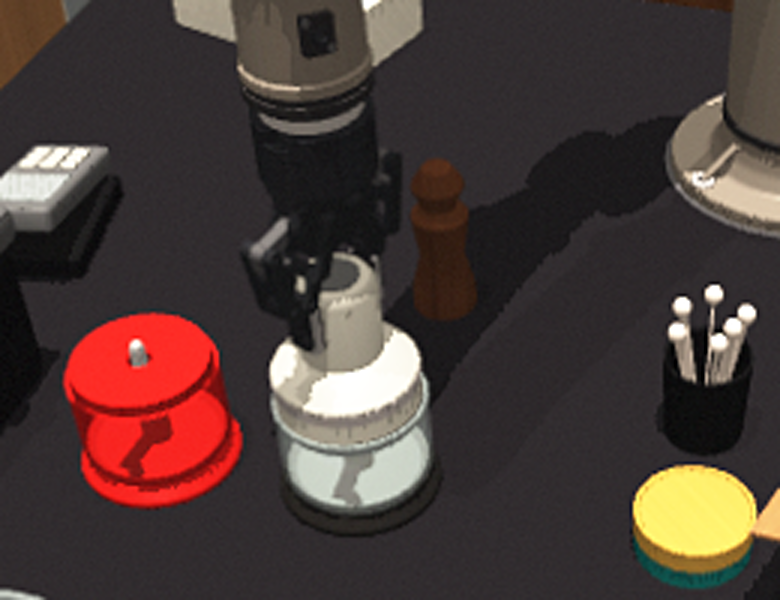

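The view shows the head seated on the clear bowl, pushed down against a solid stop. But the push is 39 N with 15 N sideways, and the travel is only about 7 mm. I'll relieve the push and side load, then check tilt and true travel.

```bash
python3 - <<'E'
from h import *
from scipy.spatial.transform import Rotation as Rn
def rep(t):
    env.dwell(.15); s=env.get_state(); w,x,y,z=s["orientation"]; zt=Rn.from_quat([x,y,z,w]).apply([0,0,1])
    print(t,s["tcp_pos"].round(4),s["force"].round(1),s["torque"].round(2),"tooltilt deg",np.degrees(zt[:2]).round(2),round(s["time"],1))
rep("now")
env.movel([.5028,-.2462,.2165],.02); rep("up")
env.movel([.5016,-.2462,.2165],.02); rep("x-1.2")
env.movel([.5006,-.2462,.2165],.02); rep("x-2.2")
env.movel([.5006,-.2462,.2150],.02); rep("down")
E
```

```text
now [ 0.5031 -0.2464  0.2189] [-13.4   5.4  39.9] [1.32 3.18 0.  ] tooltilt deg [-0.15  0.01] 25.8
up [ 0.503  -0.2464  0.2191] [-7.3  2.6 19.8] [0.59 1.41 0.  ] tooltilt deg [-0.17  0.04] 26.2
x-1.2 [ 0.5028 -0.2463  0.2191] [-4.8  2.4 17.4] [0.55 0.79 0.01] tooltilt deg [-0.05  0.03] 26.6
x-2.2 [ 0.5025 -0.2463  0.2191] [-0.6  2.7 13.8] [ 0.4   0.29 -0.04] tooltilt deg [0.05 0.02] 27.0
down [ 0.5025 -0.2463  0.219 ] [-4.7  3.6 24.9] [ 0.9   1.3  -0.04] tooltilt deg [0.05 0.  ] 27.4
```

```bash
python3 look.py 4 >/dev/null; cat > tilt.py <<'E'
from h import *
import sys
from scipy.optimize import least_squares
def ana(tag,n,k,c0,z0,pink):
    p=cv2.imread(f"pics/{n}{k}.png");d=np.load(f"{n}{k}.npy");C=cloud(n,d);hsv=cv2.cvtColor(p,cv2.COLOR_BGR2HSV)
    col=(hsv[...,1]>60)&((hsv[...,0]>160)) if pink else (hsv[...,1]<60)
    m=(d>0)&col&(hsv[...,2]>90)&(np.hypot(C[...,0]-c0[0],C[...,1]-c0[1])<.062)
    Q=C[m]; h=Q[:,2]-z0
    def fit(lo,hi,R):
        q=Q[(h>lo)&(h<hi)]; return least_squares(lambda c:np.hypot(q[:,0]-c[0],q[:,1]-c[1])-R,c0,loss="soft_l1",f_scale=.001).x,len(q)
    (s,a),(w,b)=fit(.008,.024,.052),fit(.052,.09,.029)
    r=np.hypot(*(Q[:,:2]-(s+.35*(w-s))).T); k=(h>.028)&(h<.044)&(r>.032)&(r<.049); q=Q[k]
    res=q[:,2]-.028-(.052-r[k])*16/23
    X=np.c_[np.ones(len(q)),q[:,:2]-s]; co=least_squares(lambda c:X@c-res,[z0,0,0],loss="soft_l1",f_scale=.001).x
    print(tag,n,"skirt",s.round(4),a,"waist",w.round(4),b,"tilt axis deg",np.degrees((w-s)/.055).round(2),"| underside z",np.median(res).round(4),"plane",co[0].round(4),"slopes deg",np.degrees(co[1:]).round(2),len(q))
ana("pink","scene",4,(.29,.203),0,1); ana("pink","top",4,(.29,.203),0,1)
ana("carton","scene",1,(.5317,.2238),.004,0); ana("carton","top",1,(.5317,.2238),.004,0)
ana("air","scene",2,(.501,-.245),.228,0)
ana("pressed","scene",4,(.502,-.247),.086,0); ana("pressed","top",4,(.502,-.247),.086,0)
E
python3 tilt.py
```

```text
pink scene skirt [0.2871 0.1985] 1 waist [0.2882 0.2053] 336 tilt axis deg [1.15 7.09] | underside z 0.0028 plane 0.0019 slopes deg [1.06 4.66] 118
pink top skirt [0.2883 0.2087] 52 waist [0.2889 0.207 ] 103 tilt axis deg [ 0.6 -1.8] | underside z 0.0024 plane 0.0023 slopes deg [ 0.38 -0.2 ] 630
carton scene skirt [0.5317 0.2238] 0 waist [0.5312 0.2225] 405 tilt axis deg [-0.56 -1.33] | underside z 0.0059 plane 0.006 slopes deg [-0.32 -0.79] 267
carton top skirt [0.5319 0.2247] 49 waist [0.5317 0.2248] 107 tilt axis deg [-0.22  0.03] | underside z 0.0066 plane 0.0066 slopes deg [ 0.09 -0.08] 596
air scene skirt [ 0.5014 -0.2447] 367 waist [ 0.5025 -0.245 ] 449 tilt axis deg [ 1.15 -0.32] | underside z 0.2283 plane 0.2282 slopes deg [0.19 0.63] 671
pressed scene skirt [ 0.5017 -0.2484] 279 waist [ 0.5023 -0.2484] 356 tilt axis deg [ 0.61 -0.  ] | underside z 0.0886 plane 0.0886 slopes deg [-0.21 -0.01] 570
pressed top skirt [ 0.5031 -0.2454] 45 waist [ 0.5028 -0.2456] 83 tilt axis deg [-0.34 -0.22] | underside z 0.088 plane 0.0876 slopes deg [-0.16  0.79] 452
```

Referenced to the two standing heads (the method reads 2.3–2.6 mm high), the pressed underside is at 0.086 m, which is cover fully down, and the tilt is under 1°. Last check: the whole scene, before handing in.

```bash
python3 - <<'E'
from h import *
a=cv2.imread("pics/top0.png");b=cv2.imread("pics/top4.png")
for nm,(x,y) in dict(tinL=(305,269),tinS=(300,219),cup=(311,325),tray=(335,151),mill=(421,370),pink=(213,362),red=(487,267)).items():
    r=34 if nm in("cup","mill") else 24; t=a[y-r//2:y+r//2,x-r//2:x+r//2]; w=b[y-30:y+30,x-30:x+30]
    _,v,_,l=cv2.minMaxLoc(cv2.matchTemplate(w,t,cv2.TM_CCOEFF_NORMED)); print(nm,round(v,2),np.array(l)-(30-r//2))
s=env.get_state(); print(s["tcp_pos"],s["force"],s["opening"],s["time"])
E
```

```text
tinL 0.94 [0 0]
tinS 1.0 [0 0]
cup 1.0 [0 0]
tray 0.98 [0 0]
mill 0.66 [-4 -1]
pink 1.0 [0 0]
red 0.14 [12  9]
[ 0.50258109 -0.24628092  0.21898655] [-4.95719258  2.89515118 25.45841847] 0.05650204024329514 27.525
```

View pics/scene4.png

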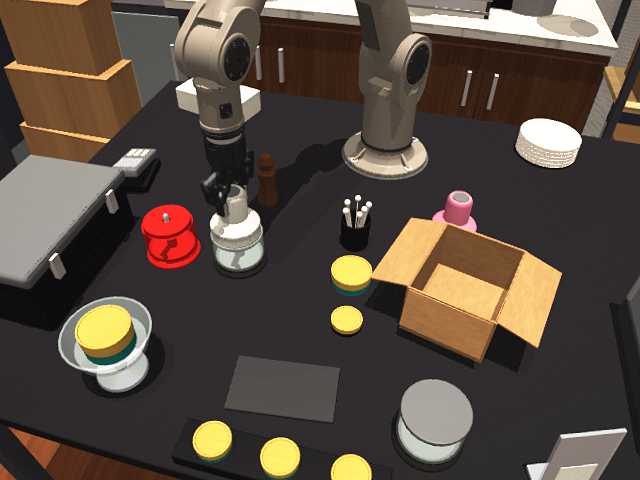

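The carton is empty with both flaps folded out, and the head is pressed on the clear bowl at (238,230). The mill at (267,180) and the red bowl at (170,237) are where they were in the first scene picture. The arm hid them from the top camera, which explains their poor matches there.

```bash
python3 -c "
from h import *
job.job_done(); s=env.get_state(); print(s['time'],s['tcp_pos'],s['force'])"
```

```text
the job is handed in; nothing more can be done
the job is handed in; nothing more can be done
```

I handed the job in at about 27.5 s on the robot clock. The head is on the spindle bowl, still gripped round its waist and held pressed with the cover fully down.

- **Flaps:** both were folded out to about 190° (3.3 rad), measured in both cameras. The right flap's last push tripped my force guard with about 13 N on the tool, near its end stop.
- **Head:** I gripped the white head at the waist with 80 N and lifted it out. It dropped over the spindle on the first descent.
- **Press:** the cover met a solid stop. The final hold is about 25 N on the tool, with the grip opening steady at 56.5 mm. The push briefly reached 39–40 N with about 15 N sideways, so I eased it back.
- **Checks that disagreed:** the arm's own travel reading was only 7.3 mm instead of 8. The depth pictures, corrected against the heads standing upright, put the underside at about 86 mm with less than 1° of tilt, which means fully down.
- **Bystanders:** the tins, cup, tray and pink head matched their first positions exactly. The mill and red bowl were hidden from the top camera, so their match there failed; by eye, the scene view shows them unmoved.

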